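# Pull a boxed-in spare from a shelf bin

## Robot

A 7-joint arm with a two-finger parallel gripper is mounted at the origin on the work surface. World frame = base frame: x ahead of the robot, y to its left, z up, the work surface at z = 0. Lengths are in mm, angles in rad, forces in N, time in s.
With the tool pointing down it reaches from about 400 to 850 mm from the base axis. Payload 4.5 kg.
Tool frame: the origin (TCP) lies midway between the tips of the shut fingers; the grasp point (between the pads) lies robot.grasp_offset behind it (robot.grasp_offset is the distance from the TCP to the grasp point, in mm); z points along the fingers, y is the line along which they close (so a half turn about z gives the same grasp; the last joint's range is limited). The gripper opens to 88 mm and grips with 3 to 60 N. Pads are 18 mm wide; open, the fingers measure 123 mm over their backs; the gripper's body (75 mm by 187 mm) begins 45 mm behind the grasp point.
Start: joints at [-1.071, 0.689, -0.195, 1.565, 0.157, 0.902, -0.215], TCP at [280.696, 558.447, 238.743] pointing down, gripper open.
Joint ranges: [-3.01, 3.01], [-0.46, 2.08], [-1.47, 1.51], [0.13, 2.56], [-1, 4.14], [0.04, 2.09], [-2.66, 2.66]. Speed limits (rad/s): [2.57, 2.57, 3.14, 3.14, 3.14, 3.14, 3.14].

## Interface

Orientations are given as a 3x3 rotation matrix whose columns are the frame's x, y, z axes.
In Python, from bench import readout, vision, close_job, robot gives the robot as it stands.
- The arm moves only by the tool move_arm, never from a script. Its argument "steps" is a list of rows, each a list of 5 numbers: the finger opening in mm, from 0 to 88.1, then the shift along the tool's x, y, z in mm, then the turn about the tool's z in rad. In form: [[hand, tx, ty, tz, roll], ...]. A call has 1 to 20 rows; each row shifts and turns the commanded pose from where the row before left it, along the tool's axes as they then stand; what a row does not reach is not made up. A row lasts 1/12 s, in which the tool goes at most 41.7 mm and 7.16 degrees, less where a joint would pass 70% of its speed; a pose out of reach is approached as far as the arm can. A call is refused whole if a number of a shift passes 41.7 or a number of a turn 0.125, either way. A call with a gripper value outside its range is refused whole. The fingers move at their own pace and stop on an object; "force" is the grip in N (left out, the last holds). Time passes only in rows, so rows that do not move let the fingers close. It gives the time, the measured TCP pose, the force, the opening and the grip force at its end, in the units of the state.
- readout.sense(): the state, without advancing time (a new reading comes with each control period).
- vision.snapshot(name): name is "side" or "top"; returns a dict with "color" (384x512x3 uint8, red, green, blue), "camera_matrix" (3x3 intrinsics, pixels), "rvec" (rotation vector, rad) and "tvec" (3), from world to camera coordinates, as OpenCV has them. Camera axes: x right, y down, z forward; pixel columns grow to the right and rows downward; lengths in mm; the calibration is good to about 2 mm. A picture is of the moment at which its call begins. There is no depth.
- close_job(): hands the job in; it is judged then, once.
The state is a dict: "time_s": time; "joints": joint angles; "joint_velocities": joint speeds; "effort": joint torques, N m; "eef_pos": TCP position; "eef_rot": TCP orientation; "force": force on the tool from outside, world axes, zero at the start; "wrist_torque": the same for the moment, N m; "grip_width": finger opening in mm; "grip_force": force on a finger pad.
Only numpy, scipy, OpenCV 4.12 (cv2) and the standard library are available. Lean on these libraries where they do the work, as an engineer would, in place of code of your own. Each camera call takes 0.05 s, during which the arm holds its last target. There are 200 camera calls.

## Task

Take the filter and the contactor out of the grey shelf bin and stand both on the rubber mat, then fetch the aluminium manifold block from between their places and stand it upright in the larger compartment of the white order tray. Then put the filter and the contactor back in the bin, each upright in the very spot where it stood at the start, the contactor square with the bin again. Do not knock either of them over, and leave the steel coupling, the carton and the glass jar where they are.

Things in the scene. Friction and masses are not known exactly. Their poses are not given: they have to be found in the camera images.
- bin: Dark grey open shelf bin, fixed, 206 (x) x 146 (y) x 50 mm high, walls and floor 5 mm. Origin: centre of its underside; x along its long side, away from the white card, z up. The spares stand in a row along x: manifold in the middle, filter and contactor about 52 mm before and behind it (either way round), gaps 4 to 8 mm; about 38 mm free from those two to the long walls.
- manifold: Aluminium manifold block, 32 (x) x 92 (y) x 58 mm high, about 0.5 kg, three round brass plugs 3 mm high along its top. Origin: centre of its underside, z up; its long y axis lies across the bin at the start. To be gripped across its 32 mm thickness, on the faces its neighbours block.
- filter: White cylindrical screw-on filter, 60 mm diameter, straight sides up to 76 mm, flat top at 82 mm with a steel hexagon nut 7 mm high on it (seen only, not solid), steel band round the foot, about 0.35 kg. Stands upright; origin: centre of its underside, z up.
- contactor: Grey plastic switchgear block (contactor): lower body 60 x 60 mm and 62 mm high; on it a ridge 36 (x) x 60 (y) mm rising to 82 mm, six brass screw heads on the shoulders, about 0.4 kg. Its two y faces are flush, 60 mm apart, over the full height. Origin: centre of its underside, z up; its sides are parallel to the bin's at the start.
- mat: Black rubber mat fixed flat on the bench, 220 (x) x 150 (y) x 4 mm thick: the set-down area. Origin: centre of its underside (top face at z = +4 mm).
- tray: White plastic order tray fixed on the bench, 170 (x) x 132 (y) x 25 mm high, walls and floor 4 mm thick, with a 23 mm high partition across it at x = +14 to +18 mm. Origin: centre of its underside. The larger, empty compartment is 95 (x) x 124 (y) mm inside with its centre at x = -33.5 mm, y = 0; the smaller one at +x holds the coupling.
- coupling: Bystander: short steel ring, 40 mm diameter, 20 mm high, lying in the smaller compartment of the tray. Origin: centre of its underside.
- carton: Bystander: cardboard carton 80 (x) x 120 (y) x 60 mm high on the bench beyond the bin. Origin: centre of its underside.
- jar: Bystander: glass jar with black cap, 60 mm diameter, 80 mm high, beyond the bin. Origin: centre of its underside.
Mind the look-alikes: they are no part of the job. Several things have the shape of the filter; the one meant has the colours described above.

How it is judged (in metres and radians):
On the way, in this order (a step that is already met when the one before it is completed fails the run):
1. the filter and the contactor both stand on the mat, released (x of filter in the frame of mat between -0.11 and 0.11 m and y of filter in the frame of mat between -0.075 and 0.075 m and z of each of filter, contactor in the frame of mat below 0.01 m and angle between each of filter, contactor's own z axis and vertical below 0.15 rad and x of contactor in the frame of mat between -0.11 and 0.11 m and y of contactor in the frame of mat between -0.075 and 0.075 m and linear speed of each of filter, contactor below 0.02 m/s and angular speed of each of filter, contactor below 0.2 rad/s and contact force between the fingers and filter below 0.5 N and contact force between the fingers and contactor below 0.5 N), for 0.2 s.
2. the manifold stands in the larger compartment of the tray, released, while the filter and the contactor are still on the mat (x of manifold in the frame of tray between -0.07 and 0.003 m and y of manifold in the frame of tray between -0.05 and 0.05 m and z of manifold in the frame of tray below 0.009 m and angle between manifold's own z axis and vertical below 0.1 rad and linear speed of manifold below 0.02 m/s and angular speed of manifold below 0.2 rad/s and contact force between the fingers and manifold below 0.5 N and x of filter in the frame of mat between -0.11 and 0.11 m and y of filter in the frame of mat between -0.075 and 0.075 m and z of each of filter, contactor in the frame of mat below 0.01 m and angle between each of filter, contactor's own z axis and vertical below 0.15 rad and x of contactor in the frame of mat between -0.11 and 0.11 m and y of contactor in the frame of mat between -0.075 and 0.075 m), for 0.2 s.
At the end, for the whole second after the job is handed in: The manifold stands upright on the floor of the tray's larger compartment; the filter and the contactor stand upright in the bin, each within 15 mm of where it stood at the start, the contactor square with the bin to within 0.25 rad (any quarter turn); all are released and at rest (x of manifold in the frame of tray between -0.07 and 0.003 m and y of manifold in the frame of tray between -0.05 and 0.05 m and z of manifold in the frame of tray below 0.009 m and angle between each of manifold, filter, contactor's own z axis and vertical below 0.1 rad and distance of each of filter, contactor from where it was at the start of the episode below 0.015 m and (angle between the x axis of contactor and the x axis of bin, either way round below 0.25 rad or angle between the y axis of contactor and the x axis of bin, either way round below 0.25 rad) and linear speed of each of manifold, filter, contactor below 0.02 m/s and angular speed of each of manifold, filter, contactor below 0.2 rad/s and contact force between the fingers and manifold below 0.5 N and contact force between the fingers and filter below 0.5 N and contact force between the fingers and contactor below 0.5 N); the robot touches nothing.
It fails at once if the filter or the contactor is tipped over (beyond 0.6 rad) (angle between any of filter, contactor's own z axis and vertical above 0.6 rad).
It fails at once if the coupling, the carton or the jar is moved by more than 20 mm (distance of any of coupling, carton, jar from where it was at the start of the episode above 0.02 m).
It also fails if it takes over 136 s, if anything falls off the work surface, if the arm or the gripper's body presses on something with over 40 N, if the wrist force passes 120 N, or if a joint passes its speed limit or range.

## Working session

There is one attempt and no reset: what is moved stays moved. The work goes in short steps, Python scripts to look and compute and a tool call to move; the robot and the scene stay as the last step left them, time stands still between calls to the robot, and variables do not carry over. Pictures are saved under pics/ and viewed, at most 14 in all, crops included, and the job is handed in when it is done.

Besides the shell and the picture viewer there is one more tool, called after "Emit:" by a JSON object that holds its "method" and its "body". move_arm: Moves the arm, as the interface text tells. Its arguments: {"type":"object","properties":{"steps":{"type":"array"},"force":{"type":"number"}},"required":["steps"]}

```bash
mkdir -p pics; ls
python3 - <<'E'
from bench import readout, vision, robot
import cv2,numpy as np
for n in("top","side"):
    s=vision.snapshot(n);cv2.imwrite(f"pics/{n}0.png",s["color"][:,:,::-1])
    np.savez(f"{n}0.npz",**s)
    print(n,s["camera_matrix"],s["rvec"],s["tvec"])
    R=cv2.Rodrigues(np.array(s["rvec"],float))[0];print("cam",-R.T@np.array(s["tvec"]).ravel())
st=readout.sense();print(st,robot.grasp_offset)
E
```

```text
pics
top [[409.57117247   0.         259.45268525]
 [  0.         409.57117247 200.71499411]
 [  0.           0.           1.        ]] [ 2.17125457 -2.11814605  0.17318276] [-19.451848   552.51770707 804.43702694]
cam [423.07829062  -1.07798969 879.64579194]
side [[419.11188389   0.         253.04383346]
 [  0.         419.11188389 190.16298932]
 [  0.           0.           1.        ]] [ 2.40541127 -0.4701707   0.15792817] [-494.49290305  185.42353485  885.16150577]
cam [ 306.66370039 -582.67524927  793.00878841]
{'time_s': 0.1, 'joints': array([-1.0712085 ,  0.68985401, -0.19451936,  1.56620806,  0.1572992 ,
        0.90247992, -0.2150992 ]), 'joint_velocities': array([-0.00105846, -0.00098488, -0.00036107, -0.00204746, -0.00012267,
       -0.00048552,  0.00084771]), 'effort': array([-2.25396710e-03, -5.28498495e+01, -1.27142821e+00, -1.53838098e+01,
       -5.25957718e-02,  1.95940411e-03,  6.10590814e-05]), 'eef_pos': array([280.49862204, 557.9150595 , 238.02749619]), 'eef_rot': array([[-8.93500433e-01,  4.49061935e-01, -5.96075096e-04],
       [ 4.49062316e-01,  8.93499278e-01, -1.44096723e-03],
       [-1.14490865e-04, -1.55517971e-03, -9.99998784e-01]]), 'force': array([-0.2572154 , -0.02230661, -0.7704604 ]), 'wrist_torque': array([ 0.00289678,  0.0033933 , -0.0192891 ]), 'grip_force': 0.0, 'grip_width': 88.24879043293967} 18.700000000000003
```

View pics/top0.png

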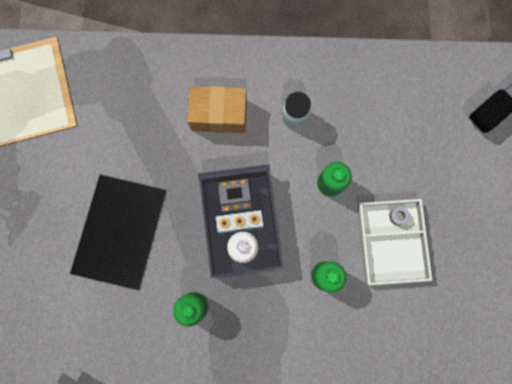

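View pics/side0.png

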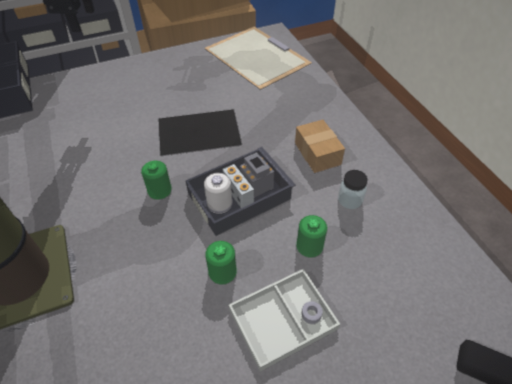

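The top view shows the filter (white, near 242,247) at the robot end of the bin, the manifold at (240,221) and the contactor at (234,193). The mat is at (118,232), the tray at (396,242) with the coupling at (401,215), and green look-alikes stand around. The side view agrees and shows the card at the bin's near end.

```bash
cat > h.py <<'E'
import numpy as np, cv2
from bench import readout, vision
def load(n):
    d=dict(np.load(f"{n}0.npz")); return d
def ray(s,uv,z):
    R=cv2.Rodrigues(np.array(s["rvec"],float))[0];t=np.array(s["tvec"],float).ravel()
    c=-R.T@t; uv=np.atleast_2d(np.array(uv,float))
    d=(R.T@np.linalg.inv(s["camera_matrix"])@np.c_[uv,np.ones(len(uv))].T).T
    k=(z-c[2])/d[:,2]; return (c+d*k[:,None])[:,:2]
def biggest(m):
    m=m.astype(np.uint8); cs,_=cv2.findContours(m,cv2.RETR_EXTERNAL,cv2.CHAIN_APPROX_NONE)
    return max(cs,key=cv2.contourArea)[:,0,:]
def rect(xy):
    (c,wh,a)=cv2.minAreaRect(xy.astype(np.float32)); return np.round(c,1),np.round(wh,1),round(a,2)
def box(m,x0,x1,y0,y1):
    k=np.zeros_like(m);k[y0:y1,x0:x1]=1;return m&(k>0)
def plan(x,y,z,yaw):
    """yaw = world angle of tool y axis, modulo pi; tool pointing down. Prints turn, then shifts after turn"""
    s=readout.sense();R=s["eef_rot"];p=s["eef_pos"]
    cur=np.arctan2(R[1,1],R[0,1]); d=(yaw-cur+np.pi/2)%np.pi-np.pi/2
    a=cur+d; ty=np.array([np.cos(a),np.sin(a)]); tx=np.array([-ty[1],ty[0]])  # x = y cross z, z down
    dv=np.array([x,y])-p[:2]
    print("pos",p.round(1),"roll",round(-d,3),"tx %.1f ty %.1f tz %.1f"%(dv@tx,dv@ty,p[2]-z),"| j7",s["joints"][6].round(2),"grip",round(s["grip_width"],1),round(s["grip_force"],1))
E
python3 - <<'E'
from h import *
T=load("top");S=load("side");g=T["color"].astype(int);v=g.max(2)
def show(n,m,z):
    c=biggest(m);print(n,rect(ray(T,c,z)),rect(c))
show("mat",box(v<35,60,175,165,300),4)
dark=v<75
show("bin",box(dark,190,290,155,285),50)
w=(g.min(2)>135)
show("filter",box(w,220,262,232,268),87)
show("manif",box((g.min(2)>110),210,268,205,233),63)
show("tray",box(w,350,440,190,295),25)
gs=S["color"].astype(int);
cv2.imwrite("pics/crop.png",cv2.resize(np.ascontiguousarray(T["color"][160:285,190:295,::-1]),None,fx=4.5,fy=4.5,interpolation=2))
cv2.imwrite("pics/crop2.png",cv2.resize(np.ascontiguousarray(S["color"][140:235,180:300,::-1]),None,fx=6,fy=6,interpolation=2))
s=readout.sense()
E
```

```text
mat (array([486.4, 296.5]), array([138.7, 213.1]), 78.46) (array([116.5, 233.2]), array([ 65. , 101.6]), 16.5)
bin (array([508. ,  32.9]), array([199.9, 139.9]), 9.14) (array([239.6, 222.4]), array([97.9, 69.5]), 82.33)
filter (array([456.1,  25.9]), array([55.5, 57.8]), 1.42) (array([242. , 246.5]), array([29., 30.]), 90.0)
manif (array([508. ,  34.2]), array([34.9, 93.9]), 9.14) (array([239. , 220.8]), array([17.4, 47. ]), 82.3)
tray (array([ 478.2, -303.7]), array([216.4, 172.6]), 1.34) (array([399., 242.]), array([104.,  80.]), 90.0)
```

View pics/crop.png

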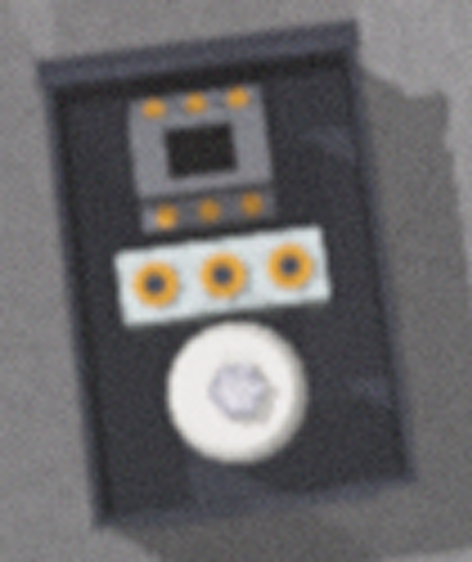

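View pics/crop2.png

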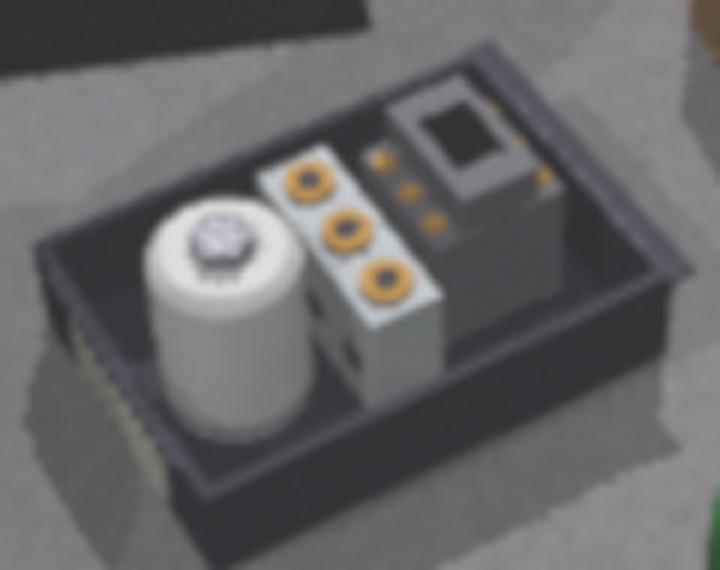

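The top crop shows the six contactor screws, three plugs, the filter top circle at (237,392) and the bin rim corners. The side crop shows the same features.

Run:
```python
from h import *
T=load("top");S=load("side")
tc=lambda p:(np.array(p)+.5)/4.5-.5+[190,160]
sc=lambda p:(np.array(p)+.5)/6-.5+[180,140]
def ab(n,a,b,z):
    print(n,"top",ray(T,tc(a),z).mean(0).round(1),"side",ray(S,sc(b),z).mean(0).round(1) if b else "")
sa=[(154,108),(196,103),(238,98),(166,217),(209,209),(252,204)]
ab("screws",sa,[(384,160),(409,192),(434,224),(495,112),(522,141),(546,176)],68)
ab("plugs",[(157,284),(223,275),(290,266)],[(309,181),(347,231),(387,281)],66)
ab("nut",[(241,390)],[(222,238)],93)
ab("filttop circle",[(237,392)],None,82)
bc=ray(T,tc([(38,65),(357,22),(412,478),(98,524)]),50);print("bin",bc.mean(0),rect(bc))
bs=ray(S,sc([(38,247),(490,42),(692,270),(208,495)]),50);print("bin side",bs.mean(0),rect(bs))
p=ray(T,tc(sa),68);print("screw row dirs",[np.degrees(np.arctan2(*(p[i]-p[i+2])[::-1])).round(1) for i in(0,3)])
for n,D,x0,x1,y0,y1 in(("T",T,350,440,190,295),("S",S,225,345,265,375)):
    g=D["color"].astype(int)
    for th in(140,155,170):
        c=biggest(box(g.min(2)>th,x0,x1,y0,y1));print("tray",n,th,rect(ray(D,c,25)))
    c0=(60,175,165,300) if n=="T" else (150,250,105,155)
    for th in (40,50,60):
        c=biggest(box(g.max(2)<th,*c0));print("mat",n,th,rect(ray(D,c,4)))
for n,b in(("g1",(165,215,285,335)),("g2",(305,355,255,300)),("g3",(315,360,155,205))):
    g=T["color"].astype(int);c=biggest(box((g[:,:,1]-g[:,:,0]>40),*b));print(n,rect(ray(T,c,60)))
```

```text
screws top [560.6  44.6] side [562.   44.4]
plugs top [507.8  33.7] side [507.8  32.5]
nut top [456.2  23.5] side [456.   23.9]
filttop circle top [455.8  25.5] side 
bin [512.74971461  33.21594313] (array([512.8,  32.4]), array([209.9, 148.1]), 9.37)
bin side [512.90882224  31.93201731] (array([512.5,  32.2]), array([212.2, 149. ]), 9.21)
screw row dirs [np.float64(98.4), np.float64(100.1)]
tray T 140 (array([ 488.6, -308.7]), array([190.7, 175.3]), 5.34)
tray T 155 (array([ 478.5, -290.4]), array([172.9, 135.3]), 5.23)
tray T 170 (array([ 478. , -290.4]), array([171.7, 133.8]), 5.06)
mat T 40 (array([485.7, 293.1]), array([145.9, 214.2]), 78.17)
mat T 50 (array([486., 293.]), array([146.9, 215.4]), 78.12)
mat T 60 (array([486.1, 292.7]), array([147.9, 216.6]), 78.17)
tray S 140 (array([ 478.1, -290.6]), array([172. , 135.2]), 5.3)
tray S 155 (array([ 478. , -291.2]), array([171.1, 133.7]), 5.34)
tray S 170 (array([ 477.6, -291.3]), array([169.4, 132. ]), 5.27)Traceback (most recent call last):
  File "<stdin>", line 21, in <module>
  File "h.py", line 12, in biggest
    return max(cs,key=cv2.contourArea)[:,0,:]
           ~~~^^^^^^^^^^^^^^^^^^^^^^^^
ValueError: max() iterable argument is empty
```

```bash
python3 -c "
from h import *
plan(456.2,24.4,140,1.731)"
```

```text
pos [280.5 557.9 238. ] roll -0.626 tx -88.3 ty -554.7 tz 98.0 | j7 -0.22 grip 88.2 0.0
```

Emit:
{"method": "move_arm", "body": {"steps": [[88, 0, 0, 0, -0.105], [88, 0, 0, 0, -0.105], [88, 0, 0, 0, -0.104], [88, 0, 0, 0, -0.104], [88, 0, 0, 0, -0.104], [88, 0, 0, 0, -0.104], [88, -6, -37, 0, 0], [88, -6, -40, 0, 0], [88, -6, -40, 0, 0], [88, -6, -40, 0, 0], [88, -6, -40, 0, 0], [88, -6, -40, 0, 0], [88, -6, -40, 0, 0], [88, -6, -40, 0, 0], [88, -6, -40, 0, 0], [88, -6, -40, 0, 0], [88, -6, -40, 0, 0], [88, -6, -40, 0, 0], [88, -6, -40, 0, 0], [88, -6, -37, 0, 0]]}}

```text
time_s: 1.77
eef_pos: [452.0, 22.3, 238.6]
eef_rot: [[-0.987, -0.159, -0.001], [-0.159, 0.987, -0.0], [0.001, -0.0, -1.0]]
force: [0.5, -0.0, 0.2]
grip_width: 88.3
grip_force: 0.0
```

```bash
python3 -c "
from h import *
plan(456.2,24.4,41,1.731)"
```

```text
pos [452.   22.3 238.6] roll -0.001 tx -4.5 ty 1.4 tz 197.6 | j7 1.2 grip 88.3 0.0
```

Emit:
{"method": "move_arm", "body": {"steps": [[88, -4, 1.5, 0, 0], [88, 0, 0, 30, 0], [88, 0, 0, 30, 0], [88, 0, 0, 20, 0], [88, 0, 0, 0, 0], [88, 0, 0, 0, 0]]}}

```text
time_s: 2.27
eef_pos: [455.0, 27.3, 158.2]
eef_rot: [[-0.987, -0.16, -0.002], [-0.16, 0.987, -0.0], [0.003, 0.0, -1.0]]
force: [0.1, 0.6, 0.6]
grip_width: 88.0
grip_force: 0.0
```

```bash
python3 -c "
from h import *
plan(456.2,24.4,41,1.731)"
```

```text
pos [455.   27.3 158.2] roll 0.001 tx -0.7 ty -3.0 tz 117.2 | j7 1.08 grip 88.0 0.0
```

Emit:
{"method": "move_arm", "body": {"steps": [[88, -1, -3, 17, 0], [88, 0, 0, 25, 0], [88, 0, 0, 25, 0], [88, 0, 0, 25, 0], [88, 0, 0, 15, 0], [88, 0, 0, 10, 0], [88, 0, 0, 0, 0], [88, 0, 0, 0, 0]]}}

```text
time_s: 2.93
eef_pos: [458.1, 24.7, 42.5]
eef_rot: [[-0.987, -0.16, 0.002], [-0.16, 0.987, 0.0], [-0.002, -0.0, -1.0]]
force: [-0.3, -0.5, 0.4]
grip_width: 88.2
grip_force: 0.0
```

Emit:
{"method": "move_arm", "body": {"steps": [[88, 1.5, 0, 0, 0], [50, 0, 0, 0, 0], [50, 0, 0, 0, 0], [50, 0, 0, 0, 0], [50, 0, 0, 0, 0], [50, 0, 0, 0, 0], [50, 0, 0, 0, 0], [50, 0, 0, 0, 0], [50, 0, 0, 0, 0]], "force": 25}}

```text
time_s: 3.68
eef_pos: [455.9, 24.2, 42.0]
eef_rot: [[-0.987, -0.16, 0.001], [-0.16, 0.987, 0.0], [-0.001, 0.0, -1.0]]
force: [-0.3, 0.6, 5.8]
grip_width: 59.1
grip_force: 25.0
```

Emit:
{"method": "move_arm", "body": {"steps": [[50, 0, 0, -8, 0], [50, 0, 0, -12, 0], [50, 0, 0, -20, 0], [50, 0, 0, -25, 0], [50, 0, 0, -25, 0], [50, 0, 0, -25, 0], [50, 0, 0, -15, 0], [50, 0, 0, 0, 0]]}}

```text
time_s: 4.35
eef_pos: [456.6, 23.8, 174.2]
eef_rot: [[-0.987, -0.159, 0.004], [-0.159, 0.987, 0.0], [-0.004, -0.0, -1.0]]
force: [0.5, -0.4, -5.3]
grip_width: 59.4
grip_force: 25.0
```

```bash
python3 -c "
from h import *
plan(437.1,303.3,41,1.731)"
```

```text
pos [456.6  23.8 174.2] roll -0.001 tx -25.3 ty 279.1 tz 133.2 | j7 1.08 grip 59.4 25.0
```

Emit:
{"method": "move_arm", "body": {"steps": [[50, -1, 10, 0, 0], [50, -3, 24, 0, 0], [50, -3, 30, 0, 0], [50, -3, 32, 0, 0], [50, -3, 32, 0, 0], [50, -3, 32, 0, 0], [50, -3, 32, 0, 0], [50, -3, 32, 0, 0], [50, -2, 25, 0, 0], [50, -2, 20, 0, 0], [50, 0, 10, 0, 0], [50, 0, 0, 25, 0], [50, 0, 0, 25, 0], [50, 0, 0, 20, 0], [50, 0, 0, 20, 0], [50, 0, 0, 10, 0], [50, 0, 0, 0, 0], [50, 0, 0, 0, 0]]}}

```text
time_s: 5.85
eef_pos: [436.3, 303.1, 71.1]
eef_rot: [[-0.987, -0.16, -0.001], [-0.16, 0.987, -0.002], [0.002, -0.001, -1.0]]
force: [0.8, -0.5, -4.8]
grip_width: 59.5
grip_force: 25.0
```

```bash
python3 -c "
from h import *
plan(437.1,303.3,41,1.731);print(readout.sense()['force'])"
```

```text
pos [436.3 303.1  71.1] roll 0.0 tx -0.8 ty 0.1 tz 30.1 | j7 0.58 grip 59.5 25.0
[ 0.81148931 -0.54836089 -4.78085428]
```

Emit:
{"method": "move_arm", "body": {"steps": [[50, 0, 0, 10, 0], [50, 0, 0, 8, 0], [50, 0, 0, 5, 0], [50, 0, 0, 3, 0], [50, 0, 0, 2, 0], [50, 0, 0, 0, 0], [50, 0, 0, 0, 0]]}}

```text
time_s: 6.43
eef_pos: [436.9, 303.7, 43.8]
eef_rot: [[-0.987, -0.16, 0.0], [-0.16, 0.987, 0.0], [-0.0, 0.0, -1.0]]
force: [0.4, -0.1, -4.7]
grip_width: 59.6
grip_force: 25.0
```

Emit:
{"method": "move_arm", "body": {"steps": [[50, 0, 0, 1, 0], [50, 0, 0, 1, 0], [50, 0, 0, 0.5, 0], [50, 0, 0, 0, 0]]}}

```text
time_s: 6.77
eef_pos: [436.9, 303.6, 41.2]
eef_rot: [[-0.987, -0.159, 0.0], [-0.159, 0.987, 0.0], [-0.0, 0.0, -1.0]]
force: [0.5, -0.3, -3.7]
grip_width: 59.7
grip_force: 25.0
```

Emit:
{"method": "move_arm", "body": {"steps": [[50, 0, 0, 0.7, 0], [50, 0, 0, 0, 0], [50, 0, 0, 0, 0]]}}

```text
time_s: 7.02
eef_pos: [436.9, 303.6, 41.1]
eef_rot: [[-0.987, -0.16, 0.0], [-0.16, 0.987, 0.0], [-0.0, 0.0, -1.0]]
force: [-1.2, -1.7, 4.0]
grip_width: 59.2
grip_force: 25.0
```

Touching down. Release (TCP 436.9, 303.6, 41.1) and rise.

Emit:
{"method": "move_arm", "body": {"steps": [[70, 0, 0, 0, 0], [88, 0, 0, 0, 0], [88, 0, 0, 0, 0], [88, 0, 0, 0, 0], [88, 0, 0, 0, 0], [88, 0, 0, -8, 0], [88, 0, 0, -20, 0], [88, 0, 0, -30, 0], [88, 0, 0, -30, 0], [88, 0, 0, -30, 0], [88, 0, 0, -10, 0], [88, 0, 0, 0, 0]]}}

```text
time_s: 8.02
eef_pos: [438.2, 304.7, 171.4]
eef_rot: [[-0.987, -0.159, 0.005], [-0.159, 0.987, 0.004], [-0.005, 0.003, -1.0]]
force: [-0.2, -0.2, -0.4]
grip_width: 88.0
grip_force: 0.0
```

```bash
python3 -c "
from h import *
plan(560.5,43.5,41,1.731)"
```

```text
pos [438.2 304.7 171.4] roll -0.0 tx -79.0 ty -277.3 tz 130.4 | j7 0.66 grip 88.0 0.0
```

Emit:
{"method": "move_arm", "body": {"steps": [[88, -7, -25, 0, 0], [88, -8, -28, 0, 0], [88, -8, -28, 0, 0], [88, -8, -28, 0, 0], [88, -8, -28, 0, 0], [88, -8, -28, 0, 0], [88, -8, -28, 0, 0], [88, -8, -28, 0, 0], [88, -8, -28, 0, 0], [88, -8, -28, 0, 0], [88, 0, 0, 20, 0], [88, 0, 0, 25, 0], [88, 0, 0, 15, 0], [88, 0, 0, 0, 0], [88, 0, 0, 0, 0]]}}

```text
time_s: 9.27
eef_pos: [557.6, 42.6, 106.9]
eef_rot: [[-0.987, -0.16, -0.004], [-0.16, 0.987, -0.001], [0.004, 0.0, -1.0]]
force: [-0.2, -0.4, -0.3]
grip_width: 87.9
grip_force: 0.0
```

Run:
```python
from h import *
plan(560.5,43.5,42,1.731)
s=vision.snapshot("side");cv2.imwrite("pics/side1.png",s["color"][:,:,::-1])
```

```text
pos [557.6  42.6 106.9] roll 0.001 tx -3.0 ty 0.4 tz 64.9 | j7 1.1 grip 87.9 0.0
```

View pics/side1.png

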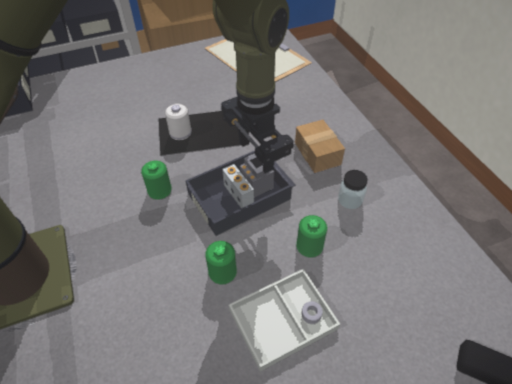

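The filter stands upright on the mat at (178,120), and the fingers straddle the contactor at (262,155).

Emit:
{"method": "move_arm", "body": {"steps": [[88, -3, 0.5, 5, 0], [88, 0, 0, 15, 0], [88, 0, 0, 20, 0], [88, 0, 0, 15, 0], [88, 0, 0, 8, 0], [88, 0, 0, 0, 0], [88, 0, 0, 0, 0]]}}

```text
time_s: 9.9
eef_pos: [562.3, 44.0, 45.9]
eef_rot: [[-0.987, -0.16, 0.001], [-0.16, 0.987, 0.0], [-0.001, 0.0, -1.0]]
force: [1.2, 1.1, 0.4]
grip_width: 88.4
grip_force: 0.0
```

Emit:
{"method": "move_arm", "body": {"steps": [[88, 1.5, 0, 3, 0], [50, 0, 0, 0, 0], [50, 0, 0, 0, 0], [50, 0, 0, 0, 0], [50, 0, 0, 0, 0], [50, 0, 0, 0, 0], [50, 0, 0, 0, 0], [50, 0, 0, 0, 0], [50, 0, 0, 0, 0], [50, 0, 0, 0, 0]]}}

```text
time_s: 10.73
eef_pos: [560.7, 43.5, 42.8]
eef_rot: [[-0.987, -0.16, 0.001], [-0.16, 0.987, 0.0], [-0.001, 0.0, -1.0]]
force: [-0.2, -0.0, 4.3]
grip_width: 59.8
grip_force: 25.0
```

Emit:
{"method": "move_arm", "body": {"steps": [[50, 0, 0, -8, 0], [50, 0, 0, -12, 0], [50, 0, 0, -20, 0], [50, 0, 0, -25, 0], [50, 0, 0, -25, 0], [50, 0, 0, -25, 0], [50, 0, 0, -15, 0], [50, 0, 0, 0, 0]]}}

```text
time_s: 11.4
eef_pos: [562.2, 43.9, 176.2]
eef_rot: [[-0.987, -0.159, 0.006], [-0.159, 0.987, 0.001], [-0.006, 0.0, -1.0]]
force: [1.2, -0.7, -3.2]
grip_width: 59.6
grip_force: 25.0
```

```bash
python3 -c "
from h import *
plan(536,282.8,42.5,1.731)"
```

```text
pos [562.2  43.9 176.2] roll -0.0 tx -12.2 ty 240.1 tz 133.7 | j7 1.16 grip 59.6 25.0
```

Emit:
{"method": "move_arm", "body": {"steps": [[50, -1, 10, 0, 0], [50, -1, 20, 0, 0], [50, -1, 30, 0, 0], [50, -2, 30, 0, 0], [50, -2, 30, 0, 0], [50, -1, 30, 0, 0], [50, -1, 30, 0, 0], [50, -1, 30, 0, 0], [50, -1, 20, 0, 0], [50, -1, 10, 0, 0], [50, 0, 0, 25, 0], [50, 0, 0, 25, 0], [50, 0, 0, 20, 0], [50, 0, 0, 20, 0], [50, 0, 0, 10, 0], [50, 0, 0, 8, 0], [50, 0, 0, 7, 0], [50, 0, 0, 0, 0], [50, 0, 0, 0, 0]]}}

```text
time_s: 12.98
eef_pos: [534.2, 282.4, 57.8]
eef_rot: [[-0.987, -0.159, 0.0], [-0.159, 0.987, 0.0], [-0.0, 0.0, -1.0]]
force: [-0.4, -0.5, -2.6]
grip_width: 59.8
grip_force: 25.0
```

Emit:
{"method": "move_arm", "body": {"steps": [[50, 0, 0, 6, 0], [50, 0, 0, 4, 0], [50, 0, 0, 3, 0], [50, 0, 0, 1.5, 0], [50, 0, 0, 0.7, 0], [50, 0, 0, 0, 0], [50, 0, 0, 0, 0]]}}

```text
time_s: 13.57
eef_pos: [534.1, 282.4, 42.4]
eef_rot: [[-0.987, -0.16, 0.0], [-0.16, 0.987, 0.0], [-0.0, 0.0, -1.0]]
force: [0.3, 0.0, -2.9]
grip_width: 60.0
grip_force: 25.0
```

Emit:
{"method": "move_arm", "body": {"steps": [[50, 0, 0, 0.7, 0], [50, 0, 0, 0.5, 0], [50, 0, 0, 0, 0], [50, 0, 0, 0, 0]]}}

```text
time_s: 13.9
eef_pos: [534.2, 282.5, 41.8]
eef_rot: [[-0.987, -0.16, 0.001], [-0.16, 0.987, 0.0], [-0.001, 0.0, -1.0]]
force: [-1.9, -1.2, 4.8]
grip_width: 59.9
grip_force: 25.0
```

Emit:
{"method": "move_arm", "body": {"steps": [[70, 0, 0, 0, 0], [88, 0, 0, 0, 0], [88, 0, 0, 0, 0], [88, 0, 0, 0, 0], [88, 0, 0, 0, 0], [88, 0, 0, -8, 0], [88, 0, 0, -20, 0], [88, 0, 0, -30, 0], [88, 0, 0, -30, 0], [88, 0, 0, -30, 0], [88, 0, 0, -10, 0], [88, 0, 0, 0, 0]]}}

```text
time_s: 14.9
eef_pos: [535.6, 283.5, 172.5]
eef_rot: [[-0.987, -0.159, 0.005], [-0.159, 0.987, 0.004], [-0.006, 0.003, -1.0]]
force: [0.3, -0.6, 0.6]
grip_width: 87.9
grip_force: 0.0
```

```bash
python3 -c "
from h import *
plan(507.8,33.1,26,0.161)"
```

```text
pos [535.6 283.5 172.5] roll 1.57 tx -242.7 ty -67.6 tz 146.5 | j7 0.82 grip 87.9 0.0
```

Emit:
{"method": "move_arm", "body": {"steps": [[88, 9.5, -33, 0, 0], [88, 9.5, -35, 0, 0], [88, 9.5, -35, 0, 0], [88, 9.5, -35, 0, 0], [88, 9.5, -35, 0, 0], [88, 10, -35, 0, 0], [88, 10, -35, 0, 0], [88, 0, 0, 0, 0.12], [88, 0, 0, 0, 0.12], [88, 0, 0, 0, 0.12], [88, 0, 0, 0, 0.12], [88, 0, 0, 0, 0.12], [88, 0, 0, 0, 0.12], [88, 0, 0, 0, 0.12], [88, 0, 0, 0, 0.12], [88, 0, 0, 0, 0.12], [88, 0, 0, 0, 0.12], [88, 0, 0, 0, 0.12], [88, 0, 0, 0, 0.12], [88, 0, 0, 0, 0.12]]}}

```text
time_s: 16.57
eef_pos: [505.1, 31.4, 167.8]
eef_rot: [[-0.164, 0.986, -0.003], [0.986, 0.164, -0.001], [-0.0, -0.003, -1.0]]
force: [-0.3, 1.0, -0.2]
grip_width: 88.1
grip_force: 0.0
```

```bash
python3 -c "
from h import *
plan(507.8,33.1,26,0.161)"
```

```text
pos [505.1  31.4 167.8] roll 0.004 tx 1.3 ty 3.0 tz 141.8 | j7 0.06 grip 88.1 0.0
```

Emit:
{"method": "move_arm", "body": {"steps": [[88, 1, 3, 10, 0.004], [88, 0, 0, 25, 0], [88, 0, 0, 25, 0], [88, 0, 0, 20, 0], [88, 0, 0, 10, 0], [88, 0, 0, 0, 0], [88, 0, 0, 0, 0]]}}

```text
time_s: 17.15
eef_pos: [508.4, 33.1, 78.4]
eef_rot: [[-0.168, 0.986, -0.002], [0.986, 0.168, -0.0], [0.0, -0.002, -1.0]]
force: [-0.1, 0.4, 0.4]
grip_width: 87.9
grip_force: 0.0
```

```bash
python3 -c "
from h import *
plan(507.8,33.1,26,0.161)"
```

```text
pos [508.4  33.1  78.4] roll 0.007 tx 0.1 ty -0.6 tz 52.4 | j7 0.06 grip 87.9 0.0
```

Emit:
{"method": "move_arm", "body": {"steps": [[88, 0, 0, 15, 0.007], [88, 0, 0, 20, 0], [88, 0, 0, 12, 0], [88, 0, 0, 3, 0], [88, 0, 0, 0, 0], [88, 0, 0, 0, 0], [20, 0, 0, 0, 0], [20, 0, 0, 0, 0], [20, 0, 0, 0, 0], [20, 0, 0, 0, 0], [20, 0, 0, 0, 0], [20, 0, 0, 0, 0], [20, 0, 0, 0, 0], [20, 0, 0, 0, 0], [20, 0, 0, 0, 0], [20, 0, 0, 0, 0], [20, 0, 0, 0, 0], [20, 0, 0, 0, 0], [20, 0, 0, 0, 0]], "force": 30}}

```text
time_s: 18.73
eef_pos: [508.6, 33.1, 29.1]
eef_rot: [[-0.159, 0.987, -0.001], [0.987, 0.159, -0.0], [0.0, -0.001, -1.0]]
force: [-1.3, 0.3, 1.4]
grip_width: 32.1
grip_force: 30.0
```

Emit:
{"method": "move_arm", "body": {"steps": [[20, 0, 0, -8, 0], [20, 0, 0, -12, 0], [20, 0, 0, -20, 0], [20, 0, 0, -25, 0], [20, 0, 0, -25, 0], [20, 0, 0, -25, 0], [20, 0, 0, -25, 0], [20, 0, 0, -10, 0], [20, 0, 0, 0, 0]]}}

```text
time_s: 19.48
eef_pos: [510.5, 33.2, 182.4]
eef_rot: [[-0.159, 0.987, 0.006], [0.987, 0.159, 0.001], [-0.0, 0.006, -1.0]]
force: [-0.4, -0.7, -4.2]
grip_width: 32.1
grip_force: 30.0
```

```bash
python3 -c "
from h import *
plan(444.6,-293.9,28.1,0.092)"
```

```text
pos [510.5  33.2 182.4] roll 0.068 tx -319.7 ty -95.7 tz 154.3 | j7 0.05 grip 32.1 30.0
```

Emit:
{"method": "move_arm", "body": {"steps": [[20, 0, 0, 0, 0.068], [20, -10, -3, 0, 0], [20, -20, -6, 0, 0], [20, -28, -8, 0, 0], [20, -30, -9, 0, 0], [20, -30, -9, 0, 0], [20, -30, -9, 0, 0], [20, -30, -9, 0, 0], [20, -30, -9, 0, 0], [20, -30, -9, 0, 0], [20, -30, -9, 0, 0], [20, -25, -8, 0, 0], [20, -17, -5, 0, 0], [20, -10, -3, 0, 0], [20, 0, 0, 0, 0], [20, 0, 0, 0, 0]]}}

```text
time_s: 20.82
eef_pos: [442.2, -293.7, 178.6]
eef_rot: [[-0.092, 0.996, -0.001], [0.996, 0.092, 0.001], [0.002, -0.001, -1.0]]
force: [0.2, 0.9, -4.3]
grip_width: 31.5
grip_force: 30.0
```

```bash
python3 -c "
from h import *
plan(444.6,-293.9,28.1,0.092)"
```

```text
pos [ 442.2 -293.7  178.6] roll 0.0 tx -0.4 ty 2.4 tz 150.5 | j7 0.56 grip 31.5 30.0
```

Emit:
{"method": "move_arm", "body": {"steps": [[20, 0, 2, 10, 0], [20, 0, 0, 25, 0], [20, 0, 0, 25, 0], [20, 0, 0, 25, 0], [20, 0, 0, 20, 0], [20, 0, 0, 15, 0], [20, 0, 0, 10, 0], [20, 0, 0, 5, 0], [20, 0, 0, 4, 0], [20, 0, 0, 0, 0], [20, 0, 0, 0, 0]]}}

```text
time_s: 21.73
eef_pos: [445.2, -294.1, 40.6]
eef_rot: [[-0.092, 0.996, 0.001], [0.996, 0.092, -0.0], [-0.0, 0.001, -1.0]]
force: [-0.1, 0.5, -3.6]
grip_width: 31.8
grip_force: 30.0
```

Emit:
{"method": "move_arm", "body": {"steps": [[20, 0, 0, 5, 0], [20, 0, 0, 3, 0], [20, 0, 0, 2, 0], [20, 0, 0, 1, 0], [20, 0, 0, 0.7, 0], [20, 0, 0, 0, 0], [20, 0, 0, 0, 0]]}}

```text
time_s: 22.32
eef_pos: [444.7, -294.2, 28.4]
eef_rot: [[-0.092, 0.996, 0.0], [0.996, 0.092, 0.0], [0.0, 0.0, -1.0]]
force: [0.7, 0.3, -4.6]
grip_width: 32.0
grip_force: 30.0
```

Emit:
{"method": "move_arm", "body": {"steps": [[20, 0, 0, 0.7, 0], [20, 0, 0, 0.6, 0], [20, 0, 0, 0, 0], [20, 0, 0, 0, 0]]}}

```text
time_s: 22.65
eef_pos: [444.8, -294.2, 28.1]
eef_rot: [[-0.092, 0.996, 0.001], [0.996, 0.092, -0.0], [-0.0, 0.001, -1.0]]
force: [-1.5, 0.4, 4.5]
grip_width: 32.0
grip_force: 30.0
```

Emit:
{"method": "move_arm", "body": {"steps": [[40, 0, 0, 0, 0], [50, 0, 0, 0, 0], [50, 0, 0, 0, 0], [50, 0, 0, 0, 0], [50, 0, 0, 0, 0], [50, 0, 0, -5, 0], [50, 0, 0, -15, 0], [50, 0, 0, -25, 0], [60, 0, 0, -30, 0], [88, 0, 0, -30, 0], [88, 0, 0, -30, 0], [88, 0, 0, -10, 0], [88, 0, 0, 0, 0]]}}

```text
time_s: 23.73
eef_pos: [446.1, -295.1, 174.7]
eef_rot: [[-0.092, 0.996, 0.005], [0.996, 0.092, -0.003], [-0.003, 0.005, -1.0]]
force: [-0.5, 0.4, -0.2]
grip_width: 81.2
grip_force: 0.0
```

Run:
```python
from h import *
plan(534.2,282.5,41.8,0.092)
a=vision.snapshot("side")["color"];cv2.imwrite("pics/side2.png",a[:,:,::-1])
```

```text
pos [ 446.1 -295.1  174.7] roll -0.0 tx 567.0 ty 140.8 tz 132.9 | j7 0.55 grip 81.2 0.0
```

View pics/side2.png

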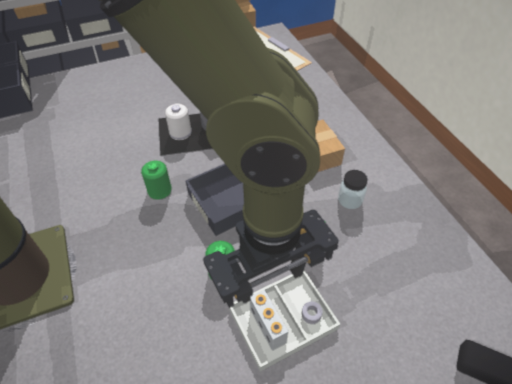

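The manifold stands in the larger compartment near (268,315), with the filter still on the mat. Moving back to the mat.

Emit:
{"method": "move_arm", "body": {"steps": [[88, 25, 5, 0, 0], [88, 32, 8, 0, 0], [88, 32, 8, 0, 0], [88, 32, 8, 0, 0], [88, 32, 8, 0, 0], [88, 32, 8, 0, 0], [88, 32, 8, 0, 0], [88, 32, 8, 0, 0], [88, 32, 8, 0, 0], [88, 32, 8, 0, 0], [88, 32, 8, 0, 0], [88, 32, 8, 0, 0], [88, 32, 8, 0, 0], [88, 32, 8, 0, 0], [88, 32, 8, 0, 0], [88, 32, 8, 0, 0], [88, 32, 8, 0, 0], [88, 32, 8, 0, 0], [88, 0, 0, 0, 0], [88, 0, 0, 0, 0]]}}

```text
time_s: 25.45
eef_pos: [531.2, 287.5, 169.5]
eef_rot: [[-0.096, 0.995, -0.003], [0.995, 0.096, -0.001], [-0.001, -0.003, -1.0]]
force: [0.1, -0.2, 0.1]
grip_width: 88.1
grip_force: 0.0
```

Emit:
{"method": "move_arm", "body": {"steps": [[88, 0, 0, 0, -0.117], [88, 0, 0, 0, -0.117], [88, 0, 0, 0, -0.117], [88, 0, 0, 0, -0.117], [88, 0, 0, 0, -0.117], [88, 0, 0, 0, -0.117], [88, 0, 0, 0, -0.117], [88, 0, 0, 0, -0.117], [88, 0, 0, 0, -0.117], [88, 0, 0, 0, -0.117], [88, 0, 0, 0, -0.117], [88, 0, 0, 0, -0.117], [88, 0, 0, 0, -0.117], [88, 0, 0, 0, -0.117], [88, 0, 0, 0, 0], [88, 0, 0, 0, 0]]}}

```text
time_s: 26.78
eef_pos: [532.4, 283.3, 170.8]
eef_rot: [[-0.988, -0.154, -0.002], [-0.154, 0.988, -0.002], [0.003, -0.001, -1.0]]
force: [-0.4, 0.4, -0.6]
grip_width: 88.1
grip_force: 0.0
```

```bash
python3 -c "
from h import *
plan(534.2,282.5,41.8,1.731)"
```

```text
pos [532.4 283.3 170.8] roll -0.006 tx -1.6 ty -1.1 tz 129.0 | j7 0.85 grip 88.1 0.0
```

Emit:
{"method": "move_arm", "body": {"steps": [[88, -2, -1, 10, -0.006], [88, 0, 0, 25, 0], [88, 0, 0, 25, 0], [88, 0, 0, 25, 0], [88, 0, 0, 20, 0], [88, 0, 0, 12, 0], [88, 0, 0, 8, 0], [88, 0, 0, 0, 0], [88, 0, 0, 0, 0], [88, 0, 0, 0, 0]]}}

```text
time_s: 27.62
eef_pos: [535.7, 285.2, 48.2]
eef_rot: [[-0.986, -0.164, 0.002], [-0.164, 0.986, 0.001], [-0.002, 0.001, -1.0]]
force: [0.5, -1.3, -0.3]
grip_width: 88.1
grip_force: 0.0
```

```bash
python3 -c "
from h import *
plan(534.2,282.5,41.8,1.731)"
```

```text
pos [535.7 285.2  48.2] roll 0.005 tx 2.0 ty -2.5 tz 6.4 | j7 0.79 grip 88.1 0.0
```

Emit:
{"method": "move_arm", "body": {"steps": [[88, 2, -2.5, 3, 0.005], [88, 0, 0, 3, 0], [88, 0, 0, 0, 0], [50, 0, 0, 0, 0], [50, 0, 0, 0, 0], [50, 0, 0, 0, 0], [50, 0, 0, 0, 0], [50, 0, 0, 0, 0], [50, 0, 0, 0, 0], [50, 0, 0, 0, 0], [50, 0, 0, 0, 0]], "force": 25}}

```text
time_s: 28.53
eef_pos: [533.5, 282.1, 41.2]
eef_rot: [[-0.987, -0.16, 0.0], [-0.16, 0.987, 0.0], [-0.0, 0.0, -1.0]]
force: [0.5, 0.4, -0.0]
grip_width: 60.0
grip_force: 25.0
```

Emit:
{"method": "move_arm", "body": {"steps": [[50, 0, 0, -8, 0], [50, 0, 0, -12, 0], [50, 0, 0, -20, 0], [50, 0, 0, -25, 0], [50, 0, 0, -25, 0], [50, 0, 0, -25, 0], [50, 0, 0, -15, 0], [50, 0, 0, 0, 0]]}}

```text
time_s: 29.2
eef_pos: [535.2, 283.1, 175.5]
eef_rot: [[-0.987, -0.159, 0.006], [-0.159, 0.987, 0.004], [-0.007, 0.003, -1.0]]
force: [0.7, 0.7, -3.1]
grip_width: 59.7
grip_force: 25.0
```

```bash
python3 -c "
from h import *
plan(560,43.3,42.2,1.731)"
```

```text
pos [535.2 283.1 175.5] roll -0.0 tx 13.8 ty -240.7 tz 133.3 | j7 0.85 grip 59.7 25.0
```

Emit:
{"method": "move_arm", "body": {"steps": [[50, 1, -10, 0, 0], [50, 1, -20, 0, 0], [50, 2, -30, 0, 0], [50, 2, -30, 0, 0], [50, 2, -30, 0, 0], [50, 1, -30, 0, 0], [50, 1, -30, 0, 0], [50, 2, -30, 0, 0], [50, 1, -20, 0, 0], [50, 1, -10, 0, 0], [50, 0, 0, 20, 0], [50, 0, 0, 20, 0], [50, 0, 0, 10, 0], [50, 0, 0, 0, 0], [50, 0, 0, 0, 0]]}}

```text
time_s: 30.45
eef_pos: [557.1, 43.4, 120.5]
eef_rot: [[-0.987, -0.161, -0.002], [-0.161, 0.987, 0.0], [0.002, 0.0, -1.0]]
force: [1.1, 0.5, -3.5]
grip_width: 59.7
grip_force: 25.0
```

```bash
python3 -c "
from h import *
plan(560,43.3,42.2,1.731)"
```

```text
pos [557.1  43.4 120.5] roll 0.001 tx -2.8 ty -0.6 tz 78.3 | j7 1.15 grip 59.7 25.0
```

Emit:
{"method": "move_arm", "body": {"steps": [[50, -2, -0.5, 10, 0], [50, 0, 0, 20, 0], [50, 0, 0, 15, 0], [50, 0, 0, 10, 0], [50, 0, 0, 8, 0], [50, 0, 0, 5, 0], [50, 0, 0, 2, 0], [50, 0, 0, 0, 0], [50, 0, 0, 0, 0]]}}

```text
time_s: 31.2
eef_pos: [560.4, 42.7, 51.6]
eef_rot: [[-0.987, -0.16, 0.001], [-0.16, 0.987, 0.0], [-0.001, 0.0, -1.0]]
force: [0.5, -0.2, -2.7]
grip_width: 59.5
grip_force: 25.0
```

```bash
python3 -c "
from h import *
plan(560,43.3,42.2,1.731)"
```

```text
pos [560.4  42.7  51.6] roll 0.0 tx 0.3 ty 0.6 tz 9.4 | j7 1.1 grip 59.5 25.0
```

Emit:
{"method": "move_arm", "body": {"steps": [[50, 0, 0.5, 4, 0], [50, 0, 0, 2.5, 0], [50, 0, 0, 1.5, 0], [50, 0, 0, 0.8, 0], [50, 0, 0, 0.6, 0], [50, 0, 0, 0, 0], [50, 0, 0, 0, 0]]}}

```text
time_s: 31.78
eef_pos: [559.7, 43.1, 42.2]
eef_rot: [[-0.987, -0.16, 0.0], [-0.16, 0.987, -0.0], [-0.0, -0.0, -1.0]]
force: [-1.3, 0.2, 4.2]
grip_width: 59.8
grip_force: 25.0
```

Emit:
{"method": "move_arm", "body": {"steps": [[70, 0, 0, 0, 0], [88, 0, 0, 0, 0], [88, 0, 0, 0, 0], [88, 0, 0, 0, 0], [88, 0, 0, 0, 0], [88, 0, 0, -8, 0], [88, 0, 0, -20, 0], [88, 0, 0, -30, 0], [88, 0, 0, -30, 0], [88, 0, 0, -30, 0], [88, 0, 0, -10, 0], [88, 0, 0, 0, 0]]}}

```text
time_s: 32.78
eef_pos: [561.6, 43.4, 172.7]
eef_rot: [[-0.987, -0.159, 0.006], [-0.159, 0.987, 0.001], [-0.006, 0.0, -1.0]]
force: [-0.2, -0.2, -0.4]
grip_width: 87.7
grip_force: 0.0
```

```bash
python3 -c "
from h import *
plan(436.9,303.6,41.1,1.731)"
```

```text
pos [561.6  43.4 172.7] roll -0.0 tx 81.6 ty 276.8 tz 131.6 | j7 1.19 grip 87.7 0.0
```

Emit:
{"method": "move_arm", "body": {"steps": [[88, 7, 25, 0, 0], [88, 8, 28, 0, 0], [88, 8, 28, 0, 0], [88, 8, 28, 0, 0], [88, 8, 28, 0, 0], [88, 8, 28, 0, 0], [88, 8, 28, 0, 0], [88, 8, 28, 0, 0], [88, 9, 28, 0, 0], [88, 9, 28, 0, 0], [88, 0, 0, 20, 0], [88, 0, 0, 25, 0], [88, 0, 0, 20, 0], [88, 0, 0, 0, 0], [88, 0, 0, 0, 0], [88, 0, 0, 0, 0]]}}

```text
time_s: 34.12
eef_pos: [435.7, 303.6, 104.8]
eef_rot: [[-0.987, -0.159, -0.0], [-0.159, 0.987, -0.0], [0.0, -0.0, -1.0]]
force: [-0.2, 1.1, 0.3]
grip_width: 88.3
grip_force: 0.0
```

```bash
python3 -c "
from h import *
plan(436.9,303.6,41.1,1.731)"
```

```text
pos [435.7 303.6 104.8] roll -0.0 tx -1.2 ty -0.2 tz 63.7 | j7 0.64 grip 88.3 0.0
```

Emit:
{"method": "move_arm", "body": {"steps": [[88, -1, 0, 10, 0], [88, 0, 0, 20, 0], [88, 0, 0, 20, 0], [88, 0, 0, 8, 0], [88, 0, 0, 3.5, 0], [88, 0, 0, 1, 0], [88, 0, 0, 0, 0], [88, 0, 0, 0, 0], [50, 0, 0, 0, 0], [50, 0, 0, 0, 0], [50, 0, 0, 0, 0], [50, 0, 0, 0, 0], [50, 0, 0, 0, 0], [50, 0, 0, 0, 0], [50, 0, 0, 0, 0], [50, 0, 0, 0, 0]]}}

```text
time_s: 35.45
eef_pos: [436.8, 303.7, 42.4]
eef_rot: [[-0.987, -0.159, 0.0], [-0.159, 0.987, -0.0], [-0.0, -0.0, -1.0]]
force: [-0.1, -0.5, 4.2]
grip_width: 59.0
grip_force: 25.0
```

Emit:
{"method": "move_arm", "body": {"steps": [[50, 0, 0, -8, 0], [50, 0, 0, -12, 0], [50, 0, 0, -20, 0], [50, 0, 0, -25, 0], [50, 0, 0, -25, 0], [50, 0, 0, -25, 0], [50, 0, 0, -15, 0], [50, 0, 0, 0, 0]]}}

```text
time_s: 36.12
eef_pos: [437.7, 304.8, 175.0]
eef_rot: [[-0.987, -0.159, 0.004], [-0.159, 0.987, 0.003], [-0.004, 0.003, -1.0]]
force: [-0.3, 0.1, -5.6]
grip_width: 59.3
grip_force: 25.0
```

```bash
python3 -c "
from h import *
plan(455.8,24.3,43.4,1.731)"
```

```text
pos [437.7 304.8 175. ] roll -0.0 tx 26.9 ty -279.8 tz 131.6 | j7 0.69 grip 59.3 25.0
```

Emit:
{"method": "move_arm", "body": {"steps": [[50, 1, -10, 0, 0], [50, 2, -25, 0, 0], [50, 3, -30, 0, 0], [50, 3, -32, 0, 0], [50, 3, -32, 0, 0], [50, 3, -32, 0, 0], [50, 3, -32, 0, 0], [50, 3, -32, 0, 0], [50, 3, -25, 0, 0], [50, 2, -20, 0, 0], [50, 1, -10, 0, 0], [50, 0, 0, 20, 0], [50, 0, 0, 20, 0], [50, 0, 0, 10, 0], [50, 0, 0, 0, 0], [50, 0, 0, 0, 0]]}}

```text
time_s: 37.45
eef_pos: [453.7, 23.5, 121.3]
eef_rot: [[-0.987, -0.161, -0.003], [-0.161, 0.987, 0.0], [0.003, 0.0, -1.0]]
force: [0.2, -0.6, -4.9]
grip_width: 59.1
grip_force: 25.0
```

```bash
python3 -c "
from h import *
plan(455.8,24.3,43.4,1.731)"
```

```text
pos [453.7  23.5 121.3] roll 0.001 tx -2.2 ty 0.5 tz 77.9 | j7 1.04 grip 59.1 25.0
```

Emit:
{"method": "move_arm", "body": {"steps": [[50, -1, 0.5, 10, 0], [50, 0, 0, 20, 0], [50, 0, 0, 15, 0], [50, 0, 0, 10, 0], [50, 0, 0, 8, 0], [50, 0, 0, 5, 0], [50, 0, 0, 2, 0], [50, 0, 0, 0, 0], [50, 0, 0, 0, 0]]}}

```text
time_s: 38.2
eef_pos: [455.9, 23.8, 52.6]
eef_rot: [[-0.987, -0.16, 0.001], [-0.16, 0.987, 0.0], [-0.001, 0.0, -1.0]]
force: [-0.5, 0.2, -4.3]
grip_width: 59.2
grip_force: 25.0
```

```bash
python3 -c "
from h import *
plan(455.8,24.3,43.4,1.731)"
```

```text
pos [455.9  23.8  52.6] roll 0.0 tx 0.1 ty 0.5 tz 9.2 | j7 0.97 grip 59.2 25.0
```

Emit:
{"method": "move_arm", "body": {"steps": [[50, 0, 0.5, 4, 0], [50, 0, 0, 2.5, 0], [50, 0, 0, 1.2, 0], [50, 0, 0, 0.8, 0], [50, 0, 0, 0.5, 0], [50, 0, 0, 0, 0], [50, 0, 0, 0, 0]]}}

```text
time_s: 38.78
eef_pos: [455.5, 24.2, 43.4]
eef_rot: [[-0.987, -0.16, 0.0], [-0.16, 0.987, 0.0], [-0.0, -0.0, -1.0]]
force: [-1.3, -0.0, -0.6]
grip_width: 59.2
grip_force: 25.0
```

Force has dropped, so it is on the floor. Release, rise, and move aside for a check.

Emit:
{"method": "move_arm", "body": {"steps": [[50, 0, 0, 0.3, 0], [70, 0, 0, 0, 0], [88, 0, 0, 0, 0], [88, 0, 0, 0, 0], [88, 0, 0, 0, 0], [88, 0, 0, 0, 0], [88, 0, 0, -8, 0], [88, 0, 0, -20, 0], [88, 0, 0, -30, 0], [88, 0, 0, -30, 0], [88, 0, 0, -30, 0], [88, 0, 0, -20, 0], [88, 0, 30, -10, 0], [88, 0, 35, 0, 0], [88, 0, 40, 0, 0], [88, 0, 40, 0, 0], [88, 0, 40, 0, 0], [88, 0, 35, 0, 0], [88, 0, 30, 0, 0], [88, 0, 0, 0, 0]]}}

```text
time_s: 40.45
eef_pos: [413.7, 279.3, 192.1]
eef_rot: [[-0.986, -0.169, 0.001], [-0.169, 0.986, 0.008], [-0.002, 0.007, -1.0]]
force: [0.2, 0.2, 0.7]
grip_width: 87.8
grip_force: 0.0
```

Run:
```python
from h import *
a=vision.snapshot("top")["color"];b=vision.snapshot("side")["color"]
cv2.imwrite("pics/top3.png",np.hstack([a[120:320,150:450,::-1],b[100:300,130:430,::-1]]))
cv2.imwrite("pics/side3.png",cv2.resize(np.ascontiguousarray(b[130:384,170:370,::-1]),None,fx=2,fy=2))
```

```text
(no output)
```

View pics/top3.png

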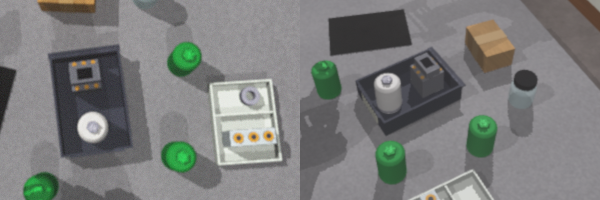

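View pics/side3.png

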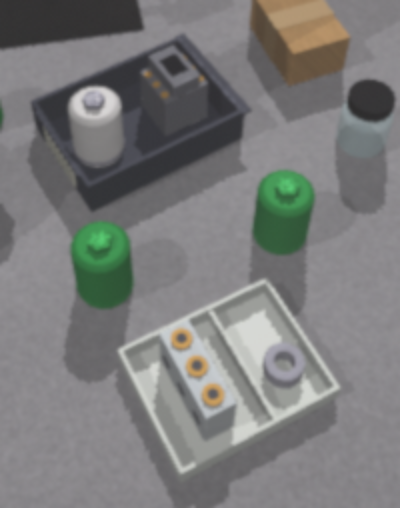

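Filter at (242,247) and contactor at (235,193) in full top-view pixels match the start, and both stand upright. The manifold is upright in the larger compartment and the bystanders have not moved.

```bash
python3 -c "
from bench import close_job
print(close_job())"
```

```text
the job is handed in; nothing more can be done
None
```

The job is handed in at about 40 s on the robot clock: the final pictures show the manifold upright in the larger tray compartment, the filter and contactor upright where they started, and the coupling, carton and jar untouched; no verdict came back.

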